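Snap the lid onto the tablet vial and keep it pressed

ROBOT

A 6-joint arm with a two-finger parallel gripper is mounted at the origin on the work surface. World frame = base frame: x ahead of the robot, y to its left, z up, the work surface at z = 0. Lengths are in mm, angles in rad, forces in N, time in s.
With the tool pointing down it reaches from about 350 to 800 mm from the base axis. Payload 7.3 kg.
Tool frame: the origin (TCP) lies on the centre line of the jaws, within the pads' length; the fingertips stand 25 mm ahead of it and the grasp point (between the pads) lies 6 mm ahead of it (env.tips_ahead is the distance from the TCP to the fingertips, in mm); z points along the fingers, y is the direction in which the jaws open and shut (so a half turn about z gives the same grasp; the last joint's range is limited). The gripper opens to 85 mm and grips with 20 to 120 N. Pads are 22 mm wide; open, the fingers measure 114 mm over their backs; the gripper's body (76 mm by 85 mm) begins 54 mm behind the grasp point. The pads swing forward as they close: fully open they stand 13 mm farther back than shut.
Start: joints at [-1.253, 0.342, 1.524, -0, 1.275, -0.146], TCP at [234.882, -469.545, 256.322] pointing down, gripper open.
Joint ranges: [-2.53, 2.53], [-0.77, 2.02], [0.04, 2.7], [-1, 4.14], [0.28, 2.66], [-3.11, 3.11]. Speed limits (rad/s): [2.57, 2.57, 3.14, 3.14, 3.14, 3.14].

INTERFACE

Orientations are given as a unit quaternion [w, x, y, z].
In Python, from cell import env gives the robot as it stands.
- The arm moves only by the shell command python3 -m pendant 'ROWS' [FORCE]. ROWS is JSON, a list of rows, each an object of numbers: "rx", "ry", "rz": the turn, a rotation vector about the tool's x, y, z in rad; "x", "y", "z": the shift along the tool's x, y, z in cm; "fingers": the closure, from 0 (fully open) to 1 (shut). In form: [{"rx": .., "ry": .., "rz": .., "x": .., "y": .., "z": .., "fingers": ..}, ...]. A call has 1 to 8 rows; each row is the pose to reach, as a shift and turn from the pose commanded when the call began, along the tool's axes at that moment; what a row does not reach only later rows make up. A row lasts 1/12 s, in which the tool goes at most 41.7 mm and 7.16 degrees, less where a joint would pass 70% of its speed; a pose out of reach is approached as far as the arm can. A call with a gripper value outside its range is refused whole. The fingers move at their own pace and stop on an object; FORCE is the grip in N (left out, the last holds). Time passes only in rows, so rows that repeat a pose let the fingers close. It gives the time, the measured TCP pose, the force and the opening at its end, in the units of the state.
- env.sense(): the state, without advancing time (a new reading comes with each control period).
- env.camera(name): name is "scene" or "top" or "wrist"; returns the picture (400x640x3 uint8, red, green, blue); there is no depth.
- env.camera_info(name): a dict with "mtx" (3x3 intrinsics, pixels), "rvec" (rotation vector, rad) and "tvec" (3), from world to camera coordinates, as OpenCV has them. Camera axes: x right, y down, z forward; pixel columns grow to the right and rows downward; lengths in mm; the calibration is good to about 2 mm. A picture is of the moment at which its call begins: read the wrist's pose just before it. camera_info takes no time and is no camera call; for the wrist camera it gives the pose at the moment of the call.
- env.close_job(): hands the job in, once; it reports no verdict.
The state is a dict: "time_s": time; "joint_positions": joint angles; "dq": joint speeds; "effort": joint torques, N m; "eef_pos": TCP position; "eef_rot": TCP orientation; "ft_force": force on the tool from outside, world axes, zero at the start; "wrist_torque": the same for the moment, N m; "finger_gap": finger opening in mm.
Only numpy, scipy, OpenCV 4.12 (cv2) and the standard library are available. Lean on these libraries where they do the work, as an engineer would, in place of code of your own. Each camera call takes 0.05 s, during which the arm holds its last target. There are 200 camera calls.

TASK

Close the open tablet vial on the breakfast tray: pick up the loose snap lid, set it level on the vial's mouth and let go of it, then push straight down on the middle of the lid with the fingertips until it clicks and sits fully home on the vial's collar. Do not stop at the click and do not lift off: keep up a steady, moderate push (without leaning hard on it) and finish while still pressing the closed lid down, with the vial standing upright on the tray and the other things left where they are.

Things in the scene. Friction and masses are not known exactly. Their poses are not given: they have to be found in the camera images.
- vial: the open vial, loose, upright, in any of three places on the tray: translucent orange plastic, a few tablets inside, 75 to 115 g; 39 mm across, 80 mm tall, the tallest thing on the tray and its only open tube. A collar 46 mm across ends 68 mm up; above it is the neck, with a springy snap bead 41 mm across at 72 mm. Origin: centre of its underside, z up its axis; yaw means nothing.
- vial_rim (a point): centre of the open vial's mouth, on its axis, level with the rim (80 mm above the vial's underside). The outside of the mouth tapers, from 31 mm across at the rim to 36 mm just above the bead, and so centres a lid set on up to about 3 mm off.
- cap: the loose snap lid: white plastic, round, 47 mm across, 15 mm high, 14 g, ribbed skirt, flat closed top, hollow below, lying on the tray floor open side down. Origin: centre of its underside (lower edge of the skirt), z up. Inside: 12 mm deep, a rounded lip 38 mm wide at the lower edge. Set loosely on the vial, the lip rests on the bead: underside 73 mm above the vial's underside.
- cap_top (a point): centre of the lid's flat top, where to push: 15 mm above the lid's underside; 88 mm above the vial's underside when it rests loosely. Pushed, it resists with 5 to 15 N over the first 1 to 3 mm (one edge may go first), then the force drops (click) and the lid falls free onto the collar, 5 mm below: home, top at 83 mm. At the end push with 6 to 20 N; over 50 N is too hard.
- tray: rectangular bamboo tray, 340 mm (its x) by 500 mm (its y), fixed to the table; origin at the centre of its underside; its floor, on which the things stand, is 8 mm above the origin; the walls, 8 mm thick, rise to 34 mm, the middle of the two short ends (handles) to 64 mm.
- egg_cup: white ceramic egg cup, 50 mm across, 60 mm tall, loose on the tray; leave it alone. Origin at the centre of its underside.
- closed_vial: smaller orange vial that is already closed with its own white cap, 36 mm across, 62 mm tall, loose on the tray; leave it alone. Origin at the centre of its underside.
- organizer: pastel pill organizer, four rows of seven lidded boxes, 125 mm (its x) by 215 mm (its y), 29 mm tall, loose on the tray; leave it alone. Origin at the centre of its underside.
- splitter: compact pill splitter with a clear lid snapped shut, 84 mm (its x) by 40 mm (its y), 26 mm tall, loose on the tray; leave it alone. Origin at the centre of its underside.
- teaspoon: steel teaspoon, 140 mm long, 30 mm wide at the bowl, lying bowl down along its x on the tray, 9 mm tall; leave it alone. Origin at the middle of its length, on the tray floor.
- mug: blue ceramic mug with a handle, 82 mm across, 95 mm tall, on the table to the left of the tray; leave it alone. Origin at the centre of its underside.
Things that resemble listed ones, but are neither listed nor needed, are in the scene too. Of the things like the cap, leave any that is black, brown or purple; of the rest the smaller one is meant.

How it is judged:
By the outcome, as a careful person would: the job done as asked, in the order asked, and still so for the second after the job is handed in, while the arm keeps its last pose, push and grip.
It also fails if it takes over 58 s, if anything falls off the work surface, if the arm or the gripper's body presses on something with over 40 N, if the wrist force passes 120 N, or if a joint passes its speed limit or range.

## Working session

There is one attempt and no reset: what is moved stays moved. The work goes in short steps, Python scripts to look and compute and a shell command to move; the robot and the scene stay as the last step left them, time stands still between calls to the robot, and variables do not carry over. Pictures are saved under pics/ and viewed, about 8 in all and at most 12, crops included, and the job is handed in when it is done.

```bash
mkdir -p pics; ls; python3 - <<'E'
from cell import env
import cv2
s=env.sense();print(s)
a=env.camera("scene");b=env.camera("top")
cv2.imwrite("pics/scene.png",a[:,:,::-1]);cv2.imwrite("pics/top.png",b[:,:,::-1])
for n in("scene","top","wrist"):print(n,env.camera_info(n))
E
```

```text
pics
{'time_s': 0.0, 'joint_positions': array([-1.25299851e+00,  3.42749448e-01,  1.52502176e+00, -2.66068664e-05,
        1.27537735e+00, -1.45961131e-01]), 'dq': array([ 0.00069308,  0.00112274, -0.00070073, -0.00179349,  0.00243439,
        0.0020417 ]), 'effort': array([-2.85993947e-04, -4.33681762e+01, -2.46014285e+01, -1.60212740e-04,
        7.82729621e-03,  9.41848072e-06]), 'eef_pos': array([ 234.75770149, -469.18812247,  255.61039604]), 'eef_rot': array([-7.73987711e-04,  9.73235010e-01,  2.29810812e-01, -7.94350846e-05]), 'ft_force': array([ 0.05083045, -0.13446577, -0.18173355]), 'wrist_torque': array([0.00729519, 0.02262276, 0.02936838]), 'finger_gap': 85.04387378732741}
scene {'mtx': array([[501.85145134,   0.        , 322.40106034],
       [  0.        , 501.85145134, 201.47728373],
       [  0.        ,   0.        ,   1.        ]]), 'rvec': array([ 0.67285446,  2.8481796 , -0.78124592]), 'tvec': array([ 400.11996992, -240.51953307, 1621.54919349])}
top {'mtx': array([[373.36394733,   0.        , 319.1776823 ],
       [  0.        , 373.36394733, 199.43633058],
       [  0.        ,   0.        ,   1.        ]]), 'rvec': array([ 2.13893549, -2.19156738,  0.1208129 ]), 'tvec': array([153.0138915 , 502.73513361, 903.88849622])}
wrist {'mtx': array([[327.11339909,   0.        , 324.19105045],
       [  0.        , 327.11339909, 203.47605499],
       [  0.        ,   0.        ,   1.        ]]), 'rvec': array([-2.42563791,  1.49941961,  0.25076975]), 'tvec': array([-524.27728949,  -41.37153821,  381.23255918])}
```

View pics/top.png

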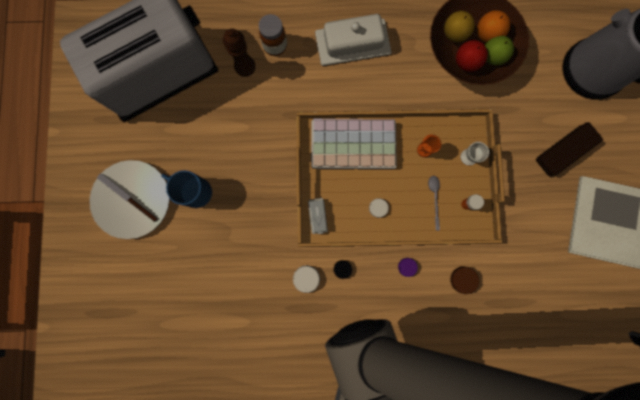

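View pics/scene.png

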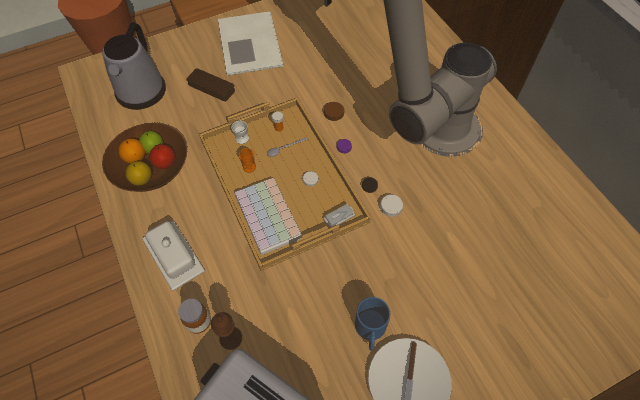

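The top view shows the lid at (379,208), the open vial at (430,146) and the closed vial at (475,202). The larger white lid, at (306,279), is off the tray. In the scene view the lid is at (311,179) and the vial at (247,158).

```bash
cat > h.py <<'E'
import numpy as np,cv2
from cell import env
from scipy.spatial.transform import Rotation as Ro
def cam(n):
    i=env.camera_info(n);R=cv2.Rodrigues(i["rvec"])[0];return i["mtx"],R,np.array(i["tvec"]).ravel()
def ray(c,uv):
    K,R,t=c;d=R.T@np.linalg.inv(K)@[uv[0],uv[1],1];return -R.T@t,d/np.linalg.norm(d)
def plane(c,uv,z):
    o,d=ray(c,uv);return o+d*(z-o[2])/d[2]
def tri(c1,p1,c2,p2):
    P=lambda c:c[0]@np.c_[c[1],c[2]]
    X=cv2.triangulatePoints(P(c1),P(c2),np.float64(p1).reshape(2,1),np.float64(p2).reshape(2,1)).ravel();return X[:3]/X[3]
def proj(c,p):
    q=c[0]@(c[1]@np.array(p)+c[2]);return q[:2]/q[2]
def tool(p=None):
    s=env.sense();R=Ro.from_quat(np.roll(s["eef_rot"],-1)).as_matrix();return np.array(s["eef_pos"]),R
def snap(n,f):
    c=cam(n);im=env.camera(n)[:,:,::-1].copy();cv2.imwrite("pics/"+f,im);return c,im
E
python3 - <<'E'
from h import *
ct,cs=cam("top"),cam("scene");T=cv2.imread("pics/top.png");S=cv2.imread("pics/scene.png")
def blobs(im,m,x0,x1,y0,y1):
    r=np.zeros(m.shape,np.uint8);r[y0:y1,x0:x1]=m[y0:y1,x0:x1]
    n,l,st,ce=cv2.connectedComponentsWithStats(r)
    return [(st[i].tolist(),ce[i].round(1).tolist()) for i in range(1,n) if st[i][4]>25]
hT=cv2.cvtColor(T,cv2.COLOR_BGR2HSV);hS=cv2.cvtColor(S,cv2.COLOR_BGR2HSV)
w=lambda h:((h[:,:,1]<60)&(h[:,:,2]>110)).astype(np.uint8)
o=lambda h:((h[:,:,0]<13)&(h[:,:,1]>185)&(h[:,:,2]>60)).astype(np.uint8)
print("capT",a:=blobs(T,w(hT),355,400,190,228));print("capS",b:=blobs(S,w(hS),295,328,165,195))
print("viT",blobs(T,o(hT),405,455,125,170));print("viS",blobs(S,o(hS),225,270,135,180))
for p in (a[0][1],): print(tri(ct,p,cs,b[0][1]),plane(ct,p,23))
print(plane(ct,(434,142),88),plane(ct,(424,151),8), plane(cs,(246,152),88))
print(plane(ct,(299,243),34),plane(ct,(500,243),34),plane(ct,(490,113),34))
z=lambda im,x,y,r:cv2.resize(im[y-r:y+r,x-r:x+r],(390,390),interpolation=cv2.INTER_CUBIC)
cv2.imwrite("pics/z.png",np.hstack([z(T,430,147,25),z(S,247,158,25)]))
p,R=tool();print(p,R.round(3));print("camera in tool",R.T@(ray(cam("wrist"),(320,200))[0]-p),(R.T@cam("wrist")[1].T).round(2))
E
```

```text
capT [([370, 199, 18, 18, 234], [378.6, 207.5])]
capS [([303, 171, 15, 15, 180], [310.1, 178.4])]
viT [([417, 135, 25, 22, 379], [428.9, 145.7])]
viS []
[483.55174662  -8.29014639  18.73175508] [482.92136195  -7.39029572  23.        ]
[ 630.1075895  -134.81449216   88.        ] [ 627.8462282  -133.28500774    8.        ] [ 629.04653112 -134.33170012   88.        ]
[399.60897708 192.72574765  34.        ] [ 387.65580684 -298.90266866   34.        ] [ 716.15803692 -298.9307802    34.        ]
[ 234.79632579 -469.20736427  255.70131687] [[ 0.894  0.447 -0.   ]
 [ 0.447 -0.894  0.001]
 [ 0.    -0.001 -1.   ]]
camera in tool [ 8.37408585e+01  2.76252348e-03 -1.17693534e+02] [[-0.   -0.95 -0.32]
 [ 1.   -0.   -0.  ]
 [ 0.   -0.32  0.95]]
```

View pics/z.png

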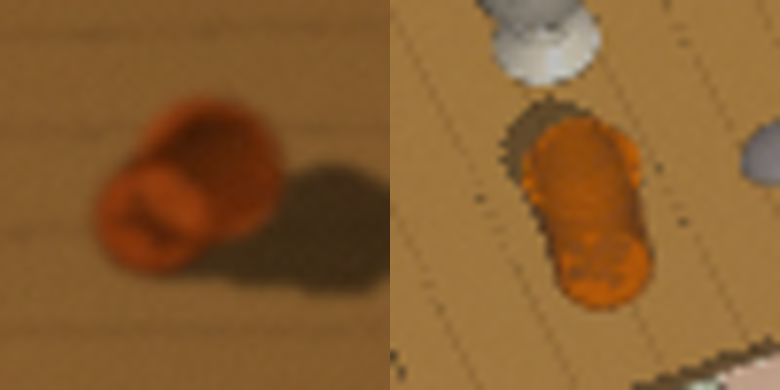

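The zoom shows the upright vial leaning away from the camera in both views, with the mouth end at the top right in the top view. That puts the vial near (629,-134) and the lid near (483,-8). I'll move over the lid for a closer look.

```bash
python3 -m pendant '[{"x":40,"y":-28,"z":5},{"x":40,"y":-28,"z":5},{"x":40,"y":-28,"z":5},{"x":40,"y":-28,"z":5},{"x":40,"y":-28,"z":5},{"x":40,"y":-28,"z":5},{"x":40,"y":-28,"z":5},{"x":40,"y":-28,"z":5}]'; python3 - <<'E'
from h import *
p,R=tool();print(p,R.T@(np.array([483,-8,190])-p))
E
```

```text
[ 234.79632579 -469.20736427  255.70131687] [ 428.2912917  -301.35757146   66.21286403]invalid input at $[0]: expected keys rx, ry, rz, x, y, z, fingers
```

```bash
python3 -m pendant '[{"rx":0,"ry":0,"rz":0,"x":42.8,"y":-30.1,"z":6.6,"fingers":0},{"rx":0,"ry":0,"rz":0,"x":42.8,"y":-30.1,"z":6.6,"fingers":0},{"rx":0,"ry":0,"rz":0,"x":42.8,"y":-30.1,"z":6.6,"fingers":0},{"rx":0,"ry":0,"rz":0,"x":42.8,"y":-30.1,"z":6.6,"fingers":0},{"rx":0,"ry":0,"rz":0,"x":42.8,"y":-30.1,"z":6.6,"fingers":0},{"rx":0,"ry":0,"rz":0,"x":42.8,"y":-30.1,"z":6.6,"fingers":0},{"rx":0,"ry":0,"rz":0,"x":42.8,"y":-30.1,"z":6.6,"fingers":0},{"rx":0,"ry":0,"rz":0,"x":42.8,"y":-30.1,"z":6.6,"fingers":0}]'; python3 - <<'E'
from h import *
p,R=tool();print(p,R.T@(np.array([483,-8,190])-p), env.tips_ahead)
E
```

```text
time_s: 0.77
eef_pos: [392.0, -176.4, 214.3]
eef_rot: [-0.0, 0.973, 0.23, -0.0]
ft_force: [-0.1, -0.6, 1.0]
finger_gap: 85.4
[ 392.03095143 -176.40831586  214.26229238] [ 156.65523509 -109.98219533   24.25781332] 25.0
```

```bash
python3 -m pendant '[{"rx":0,"ry":0,"rz":0,"x":15.6,"y":-11,"z":2.4,"fingers":0},{"rx":0,"ry":0,"rz":0,"x":15.6,"y":-11,"z":2.4,"fingers":0},{"rx":0,"ry":0,"rz":0,"x":15.6,"y":-11,"z":2.4,"fingers":0},{"rx":0,"ry":0,"rz":0,"x":15.6,"y":-11,"z":2.4,"fingers":0},{"rx":0,"ry":0,"rz":0,"x":15.6,"y":-11,"z":2.4,"fingers":0},{"rx":0,"ry":0,"rz":0,"x":15.6,"y":-11,"z":2.4,"fingers":0},{"rx":0,"ry":0,"rz":0,"x":15.6,"y":-11,"z":2.4,"fingers":0},{"rx":0,"ry":0,"rz":0,"x":15.6,"y":-11,"z":2.4,"fingers":0}]'; python3 - <<'E'
from h import *
c,im=snap("wrist","w1.png");p,R=tool();print(p)
np.savez("w1.npz",K=c[0],R=c[1],t=c[2])
h=cv2.cvtColor(im,cv2.COLOR_BGR2HSV);m=((h[:,:,1]<70)&(h[:,:,2]>90)).astype(np.uint8)
n,l,st,ce=cv2.connectedComponentsWithStats(m)
for i in range(1,n):
    if st[i][4]>300:print(st[i],ce[i],plane(c,ce[i],23))
print("expect vial rim",proj(c,[629,-134,88]),"cap",proj(c,[483,-8,23]))
E
```

```text
time_s: 1.43
eef_pos: [481.6, -10.5, 190.3]
eef_rot: [0.0, 0.973, 0.23, -0.0]
ft_force: [0.1, 0.4, 1.4]
finger_gap: 85.4
[481.59407727 -10.95491823 190.48863538]
[  239     0   256   109 12899] [387.13163811  34.418327  ] [616.24000038   1.90217269  23.        ]
[ 118   68   71  109 5349] [152.19966349 123.2239671 ] [468.29330922 146.30495096  23.        ]
[ 588  155   52   62 2121] [616.77039132 180.99057049] [ 606.03403505 -242.39220799   23.        ]
[ 297  159   52   52 2078] [322.76323388 184.77430221] [484.58357851  -7.45337356  23.        ]
[ 429  176   75  139 1676] [471.7977327  223.01968974] [ 513.88734945 -149.37265405   23.        ]
[  43  218   75   65 3411] [ 77.61536206 251.49633539] [318.18645391 175.2558069   23.        ]
[ 535  291   43   36 1094] [557.08500914 308.84369287] [ 473.90206738 -283.74495498   23.        ]
expect vial rim [598.60842277 103.28458637] cap [322.52334923 186.54472034]
```

View pics/w1.png

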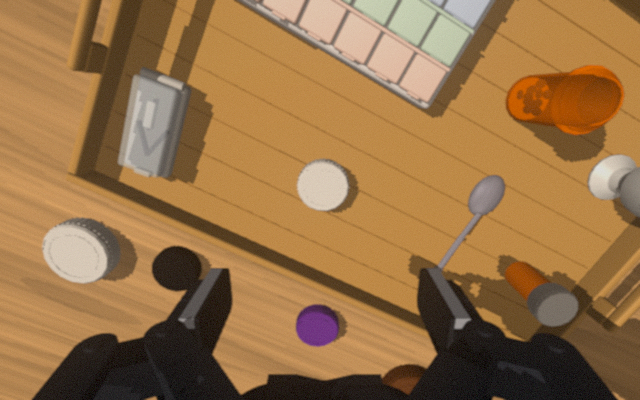

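The wrist view shows the lid at (323,185), clear of its neighbours, and the open vial with its mouth near (598,90). I'll descend partway and look again, which also gives the height.

```bash
python3 -m pendant '[{"rx":0,"ry":0,"rz":0,"x":0.4,"y":-0.2,"z":3.5,"fingers":0},{"rx":0,"ry":0,"rz":0,"x":0.4,"y":-0.2,"z":7,"fingers":0},{"rx":0,"ry":0,"rz":0,"x":0.4,"y":-0.2,"z":9,"fingers":0},{"rx":0,"ry":0,"rz":0,"x":0.4,"y":-0.2,"z":9,"fingers":0},{"rx":0,"ry":0,"rz":0,"x":0.4,"y":-0.2,"z":9,"fingers":0},{"rx":0,"ry":0,"rz":0,"x":0.4,"y":-0.2,"z":9,"fingers":0}]'; python3 - <<'E'
from h import *
c,im=snap("wrist","w2.png");p,R=tool();print(p)
d=np.load("w1.npz");c1=(d["K"],d["R"],d["t"])
def capc(im,near):
    h=cv2.cvtColor(im,cv2.COLOR_BGR2HSV);m=((h[:,:,1]<70)&(h[:,:,2]>90)).astype(np.uint8)
    n,l,st,ce=cv2.connectedComponentsWithStats(m)
    i=min(range(1,n),key=lambda i:np.hypot(*(ce[i]-near))+(1e4 if st[i][4]<500 else 0));return ce[i],st[i]
near=proj(c,[484,-8,23]);a,s2=capc(im,near);b,s1=capc(cv2.imread("pics/w1.png"),(322,185))
X=tri(c1,b,c,a);print(a,s2,"tri",X,plane(c,a,23));
for cc,s in((c1,s1),(c,s2)):
    l=plane(cc,(s[0],s[1]+s[3]/2),23);r=plane(cc,(s[0]+s[2],s[1]+s[3]/2),23);print("width",np.linalg.norm(l-r))
T=plane(c,a,23);print("shift",R.T@(T-p))
E
```

```text
time_s: 1.98
eef_pos: [485.5, -7.6, 102.0]
eef_rot: [0.0, 0.973, 0.229, 0.001]
ft_force: [0.3, -0.1, 0.1]
finger_gap: 85.3
[485.77116981  -7.45364978 102.30106281]
[323.23815621 227.19948784] [ 288  192   72   70 3905] tri [482.62841148  -8.38478241  15.27525882] [485.55628778  -6.93662082  23.        ]
width 46.97289143691673
width 46.90209267336171
shift [-0.1638805  -0.72142358 79.29958856]
```

View pics/w2.png

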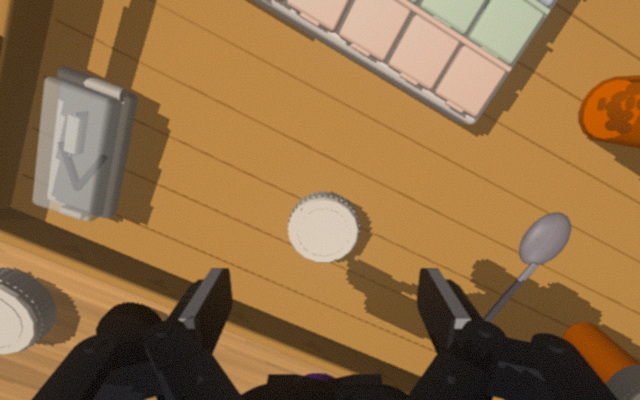

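The lid measures 46.9 mm wide on the z = 23 plane from both heights, so its top is at 23 mm. It is at (485.5,-7), centred between the jaws. I'll go down and grip.

```bash
python3 -m pendant '[{"rx":0,"ry":0,"rz":0,"x":0,"y":-0.07,"z":2.5,"fingers":0},{"rx":0,"ry":0,"rz":0,"x":0,"y":-0.07,"z":5,"fingers":0},{"rx":0,"ry":0,"rz":0,"x":0,"y":-0.07,"z":6.3,"fingers":0},{"rx":0,"ry":0,"rz":0,"x":0,"y":-0.07,"z":6.5,"fingers":0},{"rx":0,"ry":0,"rz":0,"x":0,"y":-0.07,"z":6.5,"fingers":0},{"rx":0,"ry":0,"rz":0,"x":0,"y":-0.07,"z":6.5,"fingers":0.3},{"rx":0,"ry":0,"rz":0,"x":0,"y":-0.07,"z":6.5,"fingers":0.7},{"rx":0,"ry":0,"rz":0,"x":0,"y":-0.07,"z":6.5,"fingers":1}]' 20;  python3 -m pendant '[{"rx":0,"ry":0,"rz":0,"x":0,"y":0,"z":0,"fingers":1},{"rx":0,"ry":0,"rz":0,"x":0,"y":0,"z":0,"fingers":1},{"rx":0,"ry":0,"rz":0,"x":0,"y":0,"z":0,"fingers":1},{"rx":0,"ry":0,"rz":0,"x":0,"y":0,"z":0,"fingers":1}]' 25
```

```text
time_s: 2.7
eef_pos: [485.2, -6.2, 36.8]
eef_rot: [0.001, 0.973, 0.23, 0.001]
ft_force: [-0.7, -0.1, -0.3]
finger_gap: 51.5
time_s: 3.03
eef_pos: [485.2, -6.1, 36.9]
eef_rot: [0.001, 0.973, 0.23, 0.001]
ft_force: [-0.7, 0.5, 7.5]
finger_gap: 45.8
```

```bash
python3 -m pendant '[{"rx":0,"ry":0,"rz":0,"x":0,"y":0,"z":-1,"fingers":1},{"rx":0,"ry":0,"rz":0,"x":0,"y":0,"z":-3,"fingers":1},{"rx":0,"ry":0,"rz":0,"x":0,"y":0,"z":-6,"fingers":1},{"rx":0,"ry":0,"rz":0,"x":0,"y":0,"z":-9,"fingers":1},{"rx":0,"ry":0,"rz":0,"x":0,"y":2,"z":-12,"fingers":1},{"rx":0,"ry":0,"rz":0,"x":0,"y":4.5,"z":-14,"fingers":1},{"rx":0,"ry":0,"rz":0,"x":0,"y":8,"z":-15.3,"fingers":1},{"rx":0,"ry":0,"rz":0,"x":0,"y":11,"z":-15.3,"fingers":1}]'; python3 -m pendant '[{"rx":0,"ry":0,"rz":0,"x":0,"y":3.4,"z":0,"fingers":1},{"rx":0,"ry":0,"rz":0,"x":0,"y":6.4,"z":0,"fingers":1},{"rx":0,"ry":0,"rz":0,"x":0,"y":6.8,"z":0,"fingers":1},{"rx":0,"ry":0,"rz":0,"x":0,"y":6.8,"z":0,"fingers":1},{"rx":0,"ry":0,"rz":0,"x":0,"y":6.8,"z":0,"fingers":1}]'; python3 - <<'E'
from h import *
c,im=snap("wrist","w3.png");p,R=tool();print(p);np.savez("w3.npz",K=c[0],R=c[1],t=c[2])
print(proj(c,[629,-134,88]),proj(c,[629,-134,8]),proj(c,p))
E
```

```text
time_s: 3.7
eef_pos: [535.7, -106.1, 193.4]
eef_rot: [0.002, 0.973, 0.23, 0.003]
ft_force: [0.5, 0.1, -0.1]
finger_gap: 45.9
time_s: 4.12
eef_pos: [563.5, -164.7, 188.8]
eef_rot: [-0.0, 0.973, 0.23, -0.0]
ft_force: [-0.4, -0.0, 0.0]
finger_gap: 45.9
[ 563.41379388 -164.18764511  188.80427796]
[327.06851312 110.34060625] [326.37929294 105.36787092] [323.02029667 300.41385931]
```

View pics/w3.png

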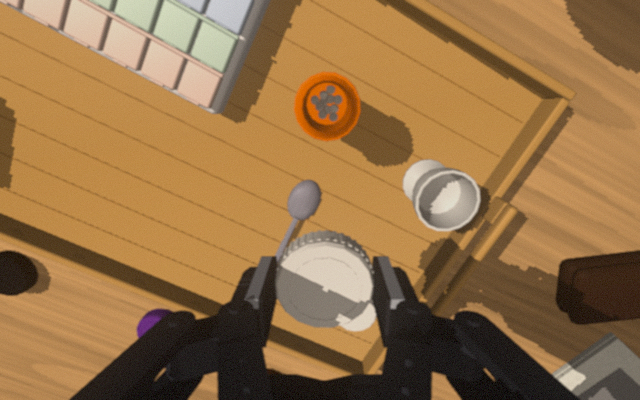

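The lid is held at about (326,287). The vial is seen almost straight down at (327,106), with the collar's outline visible. I'll measure both in this view, and use the top view to check the collar's height.

```bash
python3 - <<'E'
from h import *
d=np.load("w3.npz");c=(d["K"],d["R"],d["t"]);im=cv2.imread("pics/w3.png");p,R=tool()
h=cv2.cvtColor(im,cv2.COLOR_BGR2HSV)
m=((h[:,:,0]<12)&(h[:,:,1]>200)&(h[:,:,2]>100)).astype(np.uint8);r=np.zeros_like(m);r[60:150,280:375]=m[60:150,280:375]
k=max(cv2.findContours(r,cv2.RETR_EXTERNAL,cv2.CHAIN_APPROX_NONE)[0],key=cv2.contourArea)
e=cv2.fitEllipse(cv2.convexHull(k));print("collar",e,cv2.boundingRect(k))
for z in(76,):
    V=plane(c,e[0],z);a=plane(c,(e[0][0]-e[1][0]/2,e[0][1]),z);b=plane(c,(e[0][0]+e[1][0]/2,e[0][1]),z);print("vial",V,"dia",np.linalg.norm(a-b))
hT=cv2.imread("pics/top.png");ct=cam("top");print("tri top",tri(ct,(432.2,143.8),c,e[0]))
q=p+R@[0,0,13.9];print("cap pred",proj(c,q),"+x edge",proj(c,q+R@[23.5,0,0]),"-x",proj(c,q-R@[23.5,0,0]),"sides",proj(c,q+R@[0,23.5,0]),"low edge+x",proj(c,p+R@[23.5,0,28.9]))
g=cv2.cvtColor(im,cv2.COLOR_BGR2GRAY)
print("col315",list(zip(range(222,345,2),g[222:345:2,312:318].mean(1).astype(int).tolist())))
print("dxy tool",R.T@(V-p))
E
```

```text
Traceback (most recent call last):
cv2.error: OpenCV(4.12.0) /io/opencv/modules/imgproc/src/shapedescr.cpp:361: error: (-201:Incorrect size of input array) There should be at least 5 points to fit the ellipse in function 'fitEllipseNoDirect'
```

```bash
cat > m3.py <<'E'
from h import *
d=np.load("w3.npz");c=(d["K"],d["R"],d["t"]);im=cv2.imread("pics/w3.png");p,R=tool()
h=cv2.cvtColor(im,cv2.COLOR_BGR2HSV);print(h[106,285:371:5].tolist())
m=((h[:,:,0]<14)&(h[:,:,1]>225)&(h[:,:,2]>120)).astype(np.uint8);r=np.zeros_like(m);r[60:150,280:375]=m[60:150,280:375]
k=max(cv2.findContours(r,cv2.RETR_EXTERNAL,cv2.CHAIN_APPROX_NONE)[0],key=cv2.contourArea)
e=cv2.fitEllipse(cv2.convexHull(k));print("collar",e,cv2.boundingRect(k))
V=plane(c,e[0],76);a=plane(c,(e[0][0]-e[1][0]/2,e[0][1]),76);b=plane(c,(e[0][0]+e[1][0]/2,e[0][1]),76);print("vial",V,"dia",np.linalg.norm(a-b))
ct=cam("top");print("tri top",tri(ct,(432.2,143.8),c,e[0]))
q=p+R@[0,0,13.9];print("cap pred",proj(c,q),"+x edge",proj(c,q+R@[23.5,0,0]),"-x",proj(c,q-R@[23.5,0,0]),"sides",proj(c,q+R@[0,23.5,0]),"low edge+x",proj(c,p+R@[23.5,0,28.9]))
g=cv2.cvtColor(im,cv2.COLOR_BGR2GRAY)
print("col315",list(zip(range(222,345,2),g[222:345:2,312:318].mean(1).astype(int).tolist())))
print("dxy tool",R.T@(V-p))
E
python3 m3.py
```

```text
[[16, 156, 191], [17, 168, 187], [14, 235, 221], [14, 255, 214], [13, 222, 109], [14, 255, 215], [12, 174, 166], [13, 59, 100], [10, 76, 110], [11, 113, 133], [19, 55, 116], [14, 254, 219], [14, 255, 210], [12, 228, 154], [14, 251, 140], [14, 211, 151], [17, 161, 109], [17, 166, 123]]
collar ((350.488037109375, 94.57058715820312), (6.8942060470581055, 11.41893196105957), 72.53211975097656) (345, 91, 12, 8)
vial [ 644.53941435 -143.81245358   76.        ] dia 4.608030618146544
tri top [ 644.15807694 -149.48266924   22.76246545]
cap pred [323.1213829  282.29501855] +x edge [322.98686909 235.92127627] -x [323.24304704 324.23882866] sides [373.85284862 282.23016583] low edge+x [323.0944074  222.97261082]
col315 [(222, 136), (224, 138), (226, 150), (228, 151), (230, 148), (232, 135), (234, 131), (236, 130), (238, 130), (240, 142), (242, 146), (244, 186), (246, 192), (248, 203), (250, 207), (252, 206), (254, 208), (256, 207), (258, 199), (260, 204), (262, 207), (264, 206), (266, 207), (268, 207), (270, 207), (272, 207), (274, 208), (276, 207), (278, 207), (280, 207), (282, 165), (284, 124), (286, 121), (288, 124), (290, 121), (292, 121), (294, 123), (296, 123), (298, 123), (300, 123), (302, 123), (304, 122), (306, 122), (308, 123), (310, 122), (312, 122), (314, 122), (316, 122), (318, 113), (320, 122), (322, 123), (324, 122), (326, 130), (328, 152), (330, 153), (332, 152), (334, 153), (336, 153), (338, 154), (340, 148), (342, 100), (344, 60)]
dxy tool [ 81.69854625  18.19439852 112.76360785]
```

```bash
sed -i 's/h\[:,:,0\]<14/h[:,:,0]<=15/;s/>225/>195/;s/2\]>120/2]>95/' m3.py; python3 m3.py | grep -v col315; python3 - <<'E'
import cv2,numpy as np
im=cv2.imread("pics/w3.png");cv2.imwrite("pics/z3.png",np.hstack([cv2.resize(im[215:345,255:395],(560,520),interpolation=cv2.INTER_CUBIC),cv2.resize(im[60:190,290:350],(240,520))]))
E
```

```text
[[16, 156, 191], [17, 168, 187], [14, 235, 221], [14, 255, 214], [13, 222, 109], [14, 255, 215], [12, 174, 166], [13, 59, 100], [10, 76, 110], [11, 113, 133], [19, 55, 116], [14, 254, 219], [14, 255, 210], [12, 228, 154], [14, 251, 140], [14, 211, 151], [17, 161, 109], [17, 166, 123]]
collar ((326.9836120605469, 106.13035583496094), (66.69113159179688, 69.07897186279297), 173.22915649414062) (294, 72, 67, 69)
vial [ 630.90194206 -133.08133185   76.        ] dia 45.0698404315593
tri top [ 630.04563559 -133.96610259   74.30701038]
cap pred [323.1213829  282.29501855] +x edge [322.98686909 235.92127627] -x [323.24304704 324.23882866] sides [373.85284862 282.23016583] low edge+x [323.0944074  222.97261082]
dxy tool [ 74.30898297   2.49306886 112.77862232]
```

View pics/z3.png

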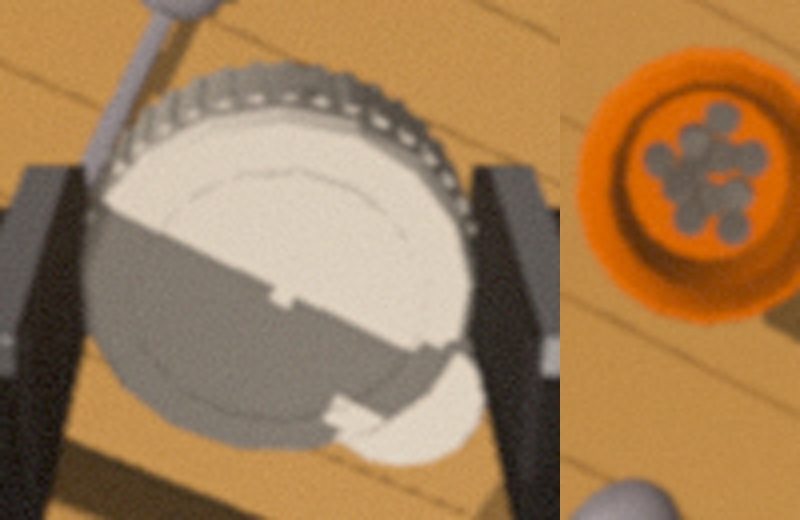

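The lid is level. Its centre appears at tool x about -2.7 and y about +0.9 in the wrist view. The vial measures (630.9,-133.1), with its collar near z = 74–76. I'll move over it, staying just above the rim.

```bash
python3 -m pendant '[{"rx":0,"ry":0,"rz":0,"x":2.5,"y":0.1,"z":0,"fingers":1},{"rx":0,"ry":0,"rz":0,"x":5,"y":0.16,"z":0,"fingers":1},{"rx":0,"ry":0,"rz":0,"x":7.65,"y":0.16,"z":0,"fingers":1},{"rx":0,"ry":0,"rz":0,"x":7.65,"y":0.16,"z":2,"fingers":1},{"rx":0,"ry":0,"rz":0,"x":7.65,"y":0.16,"z":4,"fingers":1},{"rx":0,"ry":0,"rz":0,"x":7.65,"y":0.16,"z":5.3,"fingers":1},{"rx":0,"ry":0,"rz":0,"x":7.65,"y":0.16,"z":5.3,"fingers":1},{"rx":0,"ry":0,"rz":0,"x":7.65,"y":0.16,"z":5.3,"fingers":1}]'; python3 - <<'E'
from h import *
p,R=tool();cs,S=snap("scene","s4.png");ct,T=snap("top","t4.png");cw,W=snap("wrist","w4.png");print(p)
u=proj(cs,p);v=proj(ct,[630,-134,90]);print(u,v)
def z(im,c,r,s):
    x,y=int(c[0]),int(c[1]);x=min(max(x,r),640-r);y=min(max(y,r),400-r);return cv2.resize(im[y-r:y+r,x-r:x+r],(s,s),interpolation=cv2.INTER_CUBIC)
print(proj(cs,[630,-134,88]))
cv2.imwrite("pics/z4.png",np.hstack([z(S,proj(cs,[630,-134,80]),25,400),z(W,(324,280),75,400)]))
E
```

```text
time_s: 4.83
eef_pos: [632.6, -131.1, 135.6]
eef_rot: [-0.0, 0.973, 0.231, -0.001]
ft_force: [-0.4, 1.1, -0.2]
finger_gap: 45.7
[ 632.61559321 -131.09480206  135.56800211]
[242.92203394 143.35048398] [433.91725896 141.83057271]
[245.7399851 152.2012012]
```

View pics/z4.png

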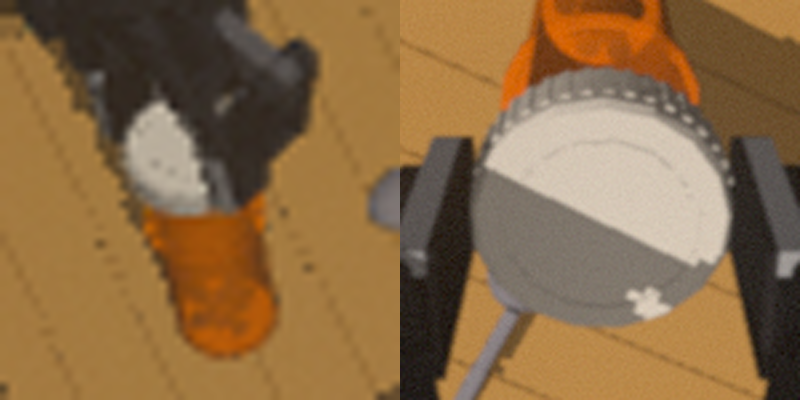

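The wrist crop shows the lid centred on the vial's collar left to right (col 324.7 against 324). The scene crop shows the lid level above the mouth. For the fore-aft check I'll compare the collar's width just above the lid's edge with what the geometry predicts.

```bash
python3 - <<'E'
from h import *
c=cam("wrist");p,R=tool();W=cv2.imread("pics/w4.png");h=cv2.cvtColor(W,cv2.COLOR_BGR2HSV)
m=(h[:,:,0]<=15)&(h[:,:,1]>195)&(h[:,:,2]>95)
for r in range(218,243,3):
    x=np.where(m[r,270:380])[0]; print(r,x.min()+270 if len(x) else 0,x.max()+270 if len(x) else 0)
a=np.linspace(0,2*np.pi,721)
for dx in(-6,-3,0,3):
    ctr=p+R@[dx,0,0];q=np.array([proj(c,[*(ctr[:2]+23*np.array([np.cos(t),np.sin(t)])),76]) for t in a])
    print("dx",dx,[ (r,*(lambda s:(s.min().round(1),s.max().round(1)))(q[abs(q[:,1]-r)<1.2][:,0])) for r in(221,224,227,230,233,236,239) if (abs(q[:,1]-r)<1.2).any()])
q=p+R@[0,0,13.9]
g=np.array([proj(c,q+R@[22.4*np.cos(t),22.4*np.sin(t),0]) for t in a]);print("lid pred rows",g[:,1].min(),g[:,1].max(),"cols",g[:,0].min(),g[:,0].max(), "obs rows",205+98*.375,205+326*.375,"cols",249+73*.375,249+330*.375)
E
```

```text
218 298 349
221 296 352
224 293 355
227 292 356
230 290 358
233 288 358
236 288 360
239 287 360
242 287 361
dx -6 [(221, np.float64(298.1), np.float64(350.3)), (224, np.float64(294.8), np.float64(353.3)), (227, np.float64(292.4), np.float64(355.9)), (230, np.float64(290.5), np.float64(357.8)), (233, np.float64(289.0), np.float64(359.3)), (236, np.float64(287.9), np.float64(360.4)), (239, np.float64(287.0), np.float64(361.3))]
dx -3 [(221, np.float64(293.2), np.float64(354.9)), (224, np.float64(291.2), np.float64(357.1)), (227, np.float64(289.5), np.float64(358.8)), (230, np.float64(288.1), np.float64(360.2)), (233, np.float64(287.1), np.float64(361.2)), (236, np.float64(286.5), np.float64(361.8)), (239, np.float64(286.1), np.float64(362.2))]
dx 0 [(221, np.float64(290.0), np.float64(358.3)), (224, np.float64(288.5), np.float64(359.8)), (227, np.float64(287.4), np.float64(360.9)), (230, np.float64(286.6), np.float64(361.7)), (233, np.float64(286.1), np.float64(362.2)), (236, np.float64(285.8), np.float64(362.4)), (239, np.float64(285.8), np.float64(362.4))]
dx 3 [(221, np.float64(287.6), np.float64(360.7)), (224, np.float64(286.7), np.float64(361.6)), (227, np.float64(286.0), np.float64(362.2)), (230, np.float64(285.7), np.float64(362.5)), (233, np.float64(285.6), np.float64(362.6)), (236, np.float64(285.7), np.float64(362.6)), (239, np.float64(286.0), np.float64(362.3))]
lid pred rows 238.595185318012 322.67773725942726 cols 275.9852883133292 372.75013146048053 obs rows 241.75 327.25 cols 276.375 372.75
```

The vial lies about 2–3 mm behind the lid along tool x. I'll correct that and lower.

```bash
python3 -m pendant '[{"rx":0,"ry":0,"rz":0,"x":-0.2,"y":0,"z":0,"fingers":1},{"rx":0,"ry":0,"rz":0,"x":-0.2,"y":0,"z":0.6,"fingers":1},{"rx":0,"ry":0,"rz":0,"x":-0.2,"y":0,"z":1.2,"fingers":1},{"rx":0,"ry":0,"rz":0,"x":-0.2,"y":0,"z":1.7,"fingers":1},{"rx":0,"ry":0,"rz":0,"x":-0.2,"y":0,"z":2.1,"fingers":1},{"rx":0,"ry":0,"rz":0,"x":-0.2,"y":0,"z":2.2,"fingers":1},{"rx":0,"ry":0,"rz":0,"x":-0.2,"y":0,"z":2.3,"fingers":1},{"rx":0,"ry":0,"rz":0,"x":-0.2,"y":0,"z":2.3,"fingers":1}]'
```

```text
time_s: 5.65
eef_pos: [631.4, -133.3, 112.3]
eef_rot: [-0.0, 0.973, 0.23, -0.0]
ft_force: [0.2, -0.4, 0.1]
finger_gap: 46.1
```

```bash
python3 -m pendant '[{"rx":0,"ry":0,"rz":0,"x":0,"y":0,"z":0.05,"fingers":1},{"rx":0,"ry":0,"rz":0,"x":0,"y":0,"z":0.1,"fingers":1},{"rx":0,"ry":0,"rz":0,"x":0,"y":0,"z":0.1,"fingers":1}]'
```

```text
time_s: 5.9
eef_pos: [631.5, -133.3, 111.7]
eef_rot: [0.0, 0.973, 0.23, 0.0]
ft_force: [-0.2, 0.1, 0.3]
finger_gap: 46.2
```

```bash
python3 -m pendant '[{"rx":0,"ry":0,"rz":0,"x":0,"y":0,"z":0.05,"fingers":1},{"rx":0,"ry":0,"rz":0,"x":0,"y":0,"z":0.1,"fingers":1},{"rx":0,"ry":0,"rz":0,"x":0,"y":0,"z":0.1,"fingers":1}]'
```

```text
time_s: 6.15
eef_pos: [631.4, -133.3, 110.6]
eef_rot: [0.0, 0.973, 0.23, 0.0]
ft_force: [0.3, 0.4, 0.6]
finger_gap: 46.1
```

```bash
python3 -m pendant '[{"rx":0,"ry":0,"rz":0,"x":0,"y":0,"z":0.04,"fingers":1},{"rx":0,"ry":0,"rz":0,"x":0,"y":0,"z":0.08,"fingers":1},{"rx":0,"ry":0,"rz":0,"x":0,"y":0,"z":0.08,"fingers":1}]'
```

```text
time_s: 6.4
eef_pos: [631.7, -133.2, 110.1]
eef_rot: [0.0, 0.973, 0.23, 0.0]
ft_force: [1.6, 0.1, 2.5]
finger_gap: 45.5
```

```bash
python3 -m pendant '[{"rx":0,"ry":0,"rz":0,"x":0,"y":0,"z":0.04,"fingers":1},{"rx":0,"ry":0,"rz":0,"x":0,"y":0,"z":0.06,"fingers":1},{"rx":0,"ry":0,"rz":0,"x":0,"y":0,"z":0.06,"fingers":1}]'
```

```text
time_s: 6.65
eef_pos: [631.7, -133.2, 109.7]
eef_rot: [0.0, 0.973, 0.23, 0.001]
ft_force: [0.7, 2.7, 5.3]
finger_gap: 45.6
```

Contact came at 110 mm, as predicted, so the lid is seated on the bead. I'll back off a touch and release.

```bash
python3 -m pendant '[{"rx":0,"ry":0,"rz":0,"x":0,"y":0,"z":-0.05,"fingers":1},{"rx":0,"ry":0,"rz":0,"x":0,"y":0,"z":-0.05,"fingers":0.43},{"rx":0,"ry":0,"rz":0,"x":0,"y":0,"z":-0.05,"fingers":0.38},{"rx":0,"ry":0,"rz":0,"x":0,"y":0,"z":-0.05,"fingers":0.3},{"rx":0,"ry":0,"rz":0,"x":0,"y":0,"z":-0.05,"fingers":0.2},{"rx":0,"ry":0,"rz":0,"x":0,"y":0,"z":-0.05,"fingers":0.1},{"rx":0,"ry":0,"rz":0,"x":0,"y":0,"z":-0.05,"fingers":0},{"rx":0,"ry":0,"rz":0,"x":0,"y":0,"z":-0.05,"fingers":0}]'; python3 -m pendant '[{"rx":0,"ry":0,"rz":0,"x":0,"y":0,"z":-1,"fingers":0},{"rx":0,"ry":0,"rz":0,"x":0,"y":0,"z":-3,"fingers":0},{"rx":0,"ry":0,"rz":0,"x":-2,"y":0,"z":-5,"fingers":0},{"rx":0,"ry":0,"rz":0,"x":-5,"y":0,"z":-7,"fingers":0},{"rx":0,"ry":0,"rz":0,"x":-7,"y":0,"z":-8,"fingers":0},{"rx":0,"ry":0,"rz":0,"x":-7,"y":0,"z":-8,"fingers":0.5},{"rx":0,"ry":0,"rz":0,"x":-7,"y":0,"z":-8,"fingers":1},{"rx":0,"ry":0,"rz":0,"x":-7,"y":0,"z":-8,"fingers":1}]'; python3 - <<'E'
from h import *
p,R=tool();cs,S=snap("scene","s5.png");cw,W=snap("wrist","w5.png");print(p)
v=proj(cs,[630,-134,60]);x,y=int(v[0]),int(v[1]);w=proj(cw,[630,-134,96]);print(w);a,b=int(w[0]),max(int(w[1]),75)
cv2.imwrite("pics/z5.png",np.hstack([cv2.resize(S[y-25:y+25,x-25:x+25],(400,400),interpolation=cv2.INTER_CUBIC),cv2.resize(W[b-75:b+75,a-75:a+75],(400,400),interpolation=cv2.INTER_CUBIC)]))
h=cv2.cvtColor(W,cv2.COLOR_BGR2HSV);m=((h[:,:,1]<70)&(h[:,:,2]>90)).astype(np.uint8)
n,l,st,ce=cv2.connectedComponentsWithStats(m)
i=min(range(1,n),key=lambda i:np.hypot(*(ce[i]-w))+(1e4 if st[i][4]<800 else 0));print(st[i],ce[i])
P=plane(cw,ce[i],96);print("lid",P,"shift tool",R.T@(P-p))
s=st[i];print("w",np.linalg.norm(plane(cw,(s[0],ce[i][1]),96)-plane(cw,(s[0]+s[2],ce[i][1]),96)))
E
```

```text
time_s: 7.32
eef_pos: [631.3, -133.3, 109.6]
eef_rot: [0.0, 0.973, 0.23, -0.0]
ft_force: [-1.5, -0.4, 0.1]
finger_gap: 85.3
time_s: 7.98
eef_pos: [569.2, -164.5, 189.9]
eef_rot: [0.0, 0.973, 0.23, 0.0]
ft_force: [0.5, 0.8, -0.8]
finger_gap: 51.4
[ 569.16022118 -164.46590854  189.89223884]
[324.58763291 118.4314669 ]
[ 288   76   74   77 4431] [324.38817423 114.5319341 ]
lid [ 632.0557583  -132.83217776   96.        ] shift tool [70.34757725 -0.20053297 93.93333907]
w 46.162511452394085
```

View pics/z5.png

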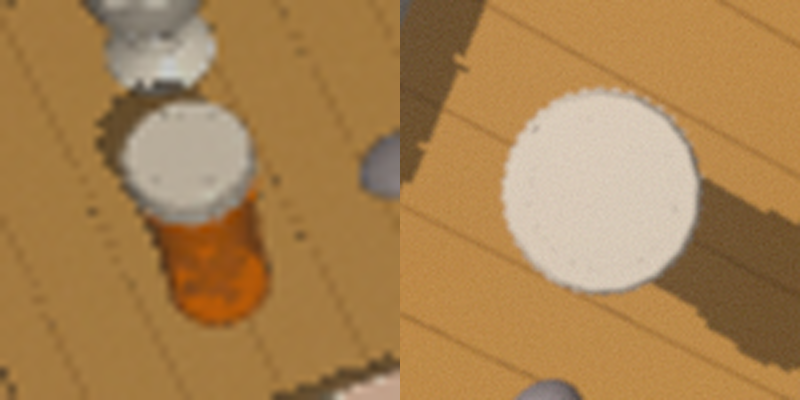

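The lid rests level on the vial, in the wrist view at (324,115). I'll go over its middle with the fingers shut.

```bash
python3 -m pendant '[{"rx":0,"ry":0,"rz":0,"x":3.5,"y":0,"z":0,"fingers":1},{"rx":0,"ry":0,"rz":0,"x":6.85,"y":0,"z":0,"fingers":1},{"rx":0,"ry":0,"rz":0,"x":6.85,"y":0,"z":0,"fingers":1},{"rx":0,"ry":0,"rz":0,"x":6.85,"y":0,"z":2.5,"fingers":1},{"rx":0,"ry":0,"rz":0,"x":6.85,"y":0,"z":5,"fingers":1},{"rx":0,"ry":0,"rz":0,"x":6.85,"y":0,"z":6.2,"fingers":1},{"rx":0,"ry":0,"rz":0,"x":6.85,"y":0,"z":6.2,"fingers":1},{"rx":0,"ry":0,"rz":0,"x":6.85,"y":0,"z":6.2,"fingers":1}]'; python3 -m pendant '[{"rx":0,"ry":0,"rz":0,"x":0,"y":0,"z":0.15,"fingers":1},{"rx":0,"ry":0,"rz":0,"x":0,"y":0,"z":0.3,"fingers":1},{"rx":0,"ry":0,"rz":0,"x":0,"y":0,"z":0.4,"fingers":1},{"rx":0,"ry":0,"rz":0,"x":0,"y":0,"z":0.4,"fingers":1}]'; python3 - <<'E'
from h import *
cw,W=snap("wrist","w6.png");cv2.imwrite("pics/z6.png",cv2.resize(W[200:400,200:450],(750,600)))
E
```

```text
time_s: 8.75
eef_pos: [630.0, -133.7, 127.1]
eef_rot: [-0.0, 0.973, 0.23, -0.001]
ft_force: [0.9, -0.4, 0.8]
finger_gap: 0.1
time_s: 9.08
eef_pos: [630.3, -134.1, 124.4]
eef_rot: [0.0, 0.973, 0.23, 0.001]
ft_force: [-0.2, 1.4, -0.4]
finger_gap: -0.5
```

View pics/z6.png

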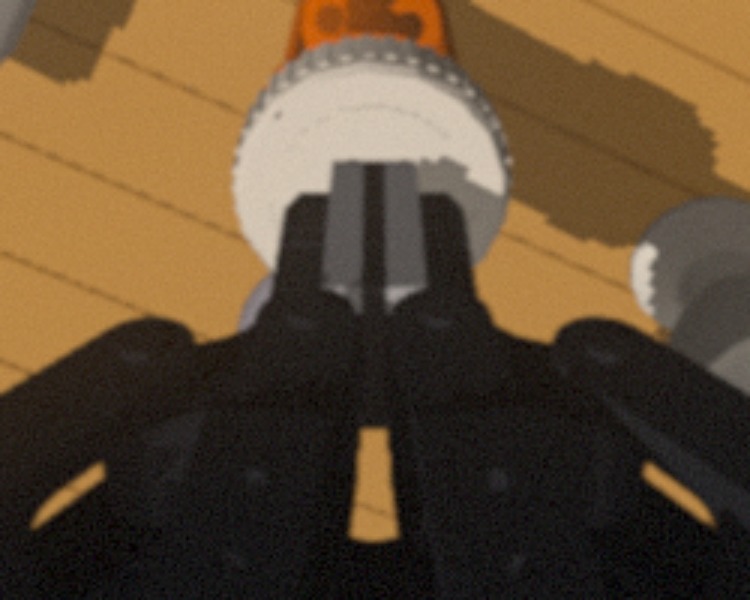

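```bash
python3 - <<'E'
from h import *
c=cam("wrist");p,R=tool();f=lambda r:((proj(c,r)-[200,200])*3).round(0)
for x in(0,7,11):print("tip front",x,f(p+R@[x,0,25]))
for v in((632,-132.8),(630.5,-133.7),(629,-134.3)):
    print(v,"centre",f([*v,96]),"front",f(np.array([*v,96])+R@[22.4,0,0]),"front lowskirt",f(np.array([*v,81])+R@[23.5,0,0]))
E
```

```text
tip front 0 [373. 211.]
tip front 7 [373. 173.]
tip front 11 [373. 151.]
(632, -132.8) centre [371. 189.] front [370.  65.] front lowskirt [370.  27.]
(630.5, -133.7) centre [371. 198.] front [371.  75.] front lowskirt [371.  36.]
(629, -134.3) centre [371. 207.] front [370.  84.] front lowskirt [370.  45.]
```

The fingertips are centred sideways but about 2–3 mm behind the lid's middle. I'll shift 2 mm forward and start pressing.

```bash
python3 -m pendant '[{"rx":0,"ry":0,"rz":0,"x":0.2,"y":0,"z":0,"fingers":1},{"rx":0,"ry":0,"rz":0,"x":0.2,"y":0,"z":0.1,"fingers":1},{"rx":0,"ry":0,"rz":0,"x":0.2,"y":0,"z":0.2,"fingers":1},{"rx":0,"ry":0,"rz":0,"x":0.2,"y":0,"z":0.3,"fingers":1},{"rx":0,"ry":0,"rz":0,"x":0.2,"y":0,"z":0.3,"fingers":1}]'
```

```text
time_s: 9.55
eef_pos: [632.0, -133.2, 120.9]
eef_rot: [0.0, 0.973, 0.23, 0.0]
ft_force: [-1.1, 1.0, 2.5]
finger_gap: 0.4
```

```bash
python3 -m pendant '[{"rx":0,"ry":0,"rz":0,"x":0,"y":0,"z":0.05,"fingers":1},{"rx":0,"ry":0,"rz":0,"x":0,"y":0,"z":0.1,"fingers":1},{"rx":0,"ry":0,"rz":0,"x":0,"y":0,"z":0.1,"fingers":1}]'
```

```text
time_s: 9.8
eef_pos: [632.3, -133.3, 120.6]
eef_rot: [0.001, 0.973, 0.23, 0.001]
ft_force: [-0.8, -0.2, 5.5]
finger_gap: -0.1
```

```bash
python3 -m pendant '[{"rx":0,"ry":0,"rz":0,"x":0,"y":0,"z":0.05,"fingers":1},{"rx":0,"ry":0,"rz":0,"x":0,"y":0,"z":0.08,"fingers":1},{"rx":0,"ry":0,"rz":0,"x":0,"y":0,"z":0.08,"fingers":1}]'
```

```text
time_s: 10.05
eef_pos: [632.7, -133.4, 120.2]
eef_rot: [0.001, 0.973, 0.23, 0.001]
ft_force: [0.2, -0.2, 6.8]
finger_gap: 0.0
```

```bash
python3 -m pendant '[{"rx":0,"ry":0,"rz":0,"x":0,"y":0,"z":0.04,"fingers":1},{"rx":0,"ry":0,"rz":0,"x":0,"y":0,"z":0.08,"fingers":1},{"rx":0,"ry":0,"rz":0,"x":0,"y":0,"z":0.08,"fingers":1}]'
```

```text
time_s: 10.3
eef_pos: [632.5, -133.4, 119.1]
eef_rot: [0.001, 0.973, 0.23, 0.001]
ft_force: [0.7, 0.2, 4.8]
finger_gap: 0.2
```

```bash
python3 -m pendant '[{"rx":0,"ry":0,"rz":0,"x":0,"y":0,"z":0.04,"fingers":1},{"rx":0,"ry":0,"rz":0,"x":0,"y":0,"z":0.08,"fingers":1},{"rx":0,"ry":0,"rz":0,"x":0,"y":0,"z":0.08,"fingers":1}]'
```

```text
time_s: 10.55
eef_pos: [631.5, -133.0, 116.8]
eef_rot: [-0.0, 0.973, 0.23, -0.0]
ft_force: [-0.7, 0.9, -0.4]
finger_gap: -0.4
```

```bash
python3 -m pendant '[{"rx":0,"ry":0,"rz":0,"x":0,"y":0,"z":0.04,"fingers":1},{"rx":0,"ry":0,"rz":0,"x":0,"y":0,"z":0.08,"fingers":1},{"rx":0,"ry":0,"rz":0,"x":0,"y":0,"z":0.08,"fingers":1}]'
```

```text
time_s: 10.8
eef_pos: [631.7, -133.1, 116.2]
eef_rot: [-0.0, 0.973, 0.23, -0.0]
ft_force: [0.2, -1.2, -0.2]
finger_gap: 0.1
```

It clicked: the force dropped from 6.8 N to 0 and the lid fell. I'll follow it down to the collar.

```bash
python3 -m pendant '[{"rx":0,"ry":0,"rz":0,"x":0,"y":0,"z":0.04,"fingers":1},{"rx":0,"ry":0,"rz":0,"x":0,"y":0,"z":0.08,"fingers":1},{"rx":0,"ry":0,"rz":0,"x":0,"y":0,"z":0.08,"fingers":1}]'
```

```text
time_s: 11.05
eef_pos: [632.0, -133.1, 116.1]
eef_rot: [0.0, 0.973, 0.23, 0.0]
ft_force: [-1.2, 0.7, 4.2]
finger_gap: 0.0
```

```bash
python3 -m pendant '[{"rx":0,"ry":0,"rz":0,"x":0,"y":0,"z":0.04,"fingers":1},{"rx":0,"ry":0,"rz":0,"x":0,"y":0,"z":0.06,"fingers":1},{"rx":0,"ry":0,"rz":0,"x":0,"y":0,"z":0.06,"fingers":1}]'
```

```text
time_s: 11.3
eef_pos: [632.2, -133.2, 116.1]
eef_rot: [0.0, 0.973, 0.23, 0.001]
ft_force: [-1.0, 0.4, 7.1]
finger_gap: 0.1
```

```bash
python3 -m pendant '[{"rx":0,"ry":0,"rz":0,"x":0,"y":0,"z":0.04,"fingers":1},{"rx":0,"ry":0,"rz":0,"x":0,"y":0,"z":0.08,"fingers":1},{"rx":0,"ry":0,"rz":0,"x":0,"y":0,"z":0.12,"fingers":1},{"rx":0,"ry":0,"rz":0,"x":0,"y":0,"z":0.12,"fingers":1},{"rx":0,"ry":0,"rz":0,"x":0,"y":0,"z":0.12,"fingers":1},{"rx":0,"ry":0,"rz":0,"x":0,"y":0,"z":0.12,"fingers":1},{"rx":0,"ry":0,"rz":0,"x":0,"y":0,"z":0.12,"fingers":1},{"rx":0,"ry":0,"rz":0,"x":0,"y":0,"z":0.12,"fingers":1}]'; python3 - <<'E'
from h import *
cs,S=snap("scene","s7.png");cw,W=snap("wrist","w7.png");s=env.sense();print(s["ft_force"],s["eef_pos"])
v=proj(cs,[630,-134,60]);x,y=int(v[0]),int(v[1])
cv2.imwrite("pics/z7.png",np.hstack([cv2.resize(S[y-40:y+40,x-40:x+40],(400,400),interpolation=cv2.INTER_CUBIC),cv2.resize(W[150:310,240:400],(400,400),interpolation=cv2.INTER_CUBIC)]))
E
```

```text
time_s: 11.97
eef_pos: [632.6, -133.3, 116.1]
eef_rot: [0.001, 0.973, 0.23, 0.001]
ft_force: [-3.0, 1.1, 12.2]
finger_gap: -0.0
[-2.19245671  0.08415668 11.98133171] [ 632.56713344 -133.30965493  116.09506828]
```

View pics/z7.png

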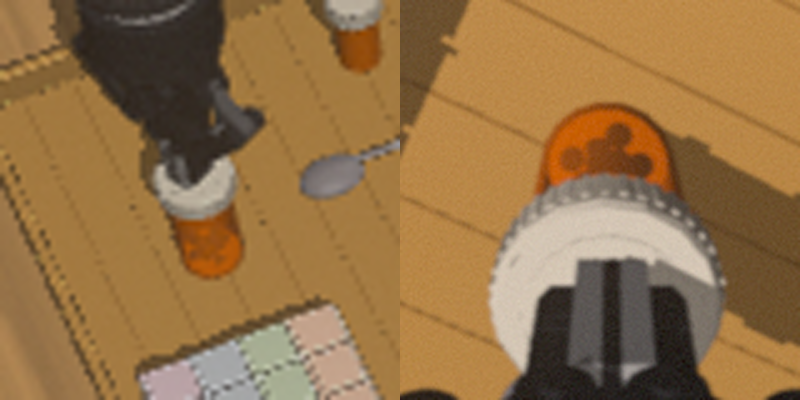

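The lid is home and level, with the vial upright. The fingertips are on its middle, pressing at a steady 12 N. Handing in.

```bash
python3 - <<'E'
from cell import env
print(env.sense()["ft_force"]);print(env.close_job())
E
```

```text
[-2.19245671  0.08415668 11.98133171]
the job is handed in; nothing more can be done
None
```

The vial is closed, and I handed the job in at about 12 s of robot time with the shut fingertips still pressing the lid down at a steady 12 N.

I picked up the small white lid, set it level on the vial's mouth and let go, then pushed down on its middle. It clicked at about 7 N, and the force fell to zero.

**Last checks**
- **Fully home:** the fingertips stopped firmly 4.9 mm below where they first touched the lid. A full close should be 5 mm.
- **Pictures:** in the last ones the lid is level and the vial is upright. I gave the neighbouring things no final measured check.

**What disagreed**
- **Lid and vial positions:** the wrist camera differed by 2–4 mm along the tool's x axis between close and far views. I corrected for this from closer views.
- **Push point:** because of that, the push point may be 2–3 mm off the lid's centre.
- **Sideways force:** it was about 2 N at the end.

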